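# Clear the mug and slide the chopping board into the riser's slot

## Task

Tidy the worktop: take the mug off the chopping board and stand it upright on top of the low wooden riser shelf, then slide the board lengthwise along the worktop into the slot under the riser until it stops against the rail at the back. Leave the other things where they are.

Things in the scene. Friction and masses are not known exactly. Their poses are not given: they have to be found in the camera images.
- riser: Low light-wood riser shelf, fixed to the worktop: a flat top 293 mm wide (its x), 210 mm deep (its y), 12 mm thick, on two side panels that run the full depth. Under it is a slot 261 mm wide (between panels at x = -130.5 and +130.5 mm) and 50 mm high, open on the +y side (to the robot's left, give or take the riser's yaw) at y = +105 mm and closed at the back by a rail whose inner face is at y = -93 mm. Origin at worktop level below the centre of the top.
- riser_top (a point): Centre of the riser's upper surface, 62 mm above the worktop. The salt shaker and honey jar stand along its back edge, at about x = -90 and +90 mm, y = -75 mm in the riser's frame; the rest is free.
- slot_mouth (a point): Middle of the slot's open side, 11 mm above the worktop; axes as the riser (slot runs towards -y).
- board_center (a point): Centre (half-way up) of the loose brown wooden chopping board, 235 mm wide (its x), 280 mm long (its y), 22 mm thick, flat on the worktop in front of the slot with its y axis roughly along the slot. It enters the slot by its -y end with 13 mm to spare on either side. Too wide to grasp; it slides when its +y end is pushed. Fully home, its -y end touches the rail, its centre is at y = +47 mm in the riser's frame and 82 mm of it still stick out of the slot.
- mug_center (a point): Centre of the round body (half-way up, on its axis) of the white mug with black waves: 79 mm in diameter, 98 mm high, hollow, about 0.33 kg, walls about 6 mm. It stands upright on the chopping board at the start, handle in the mug's -y direction.
- mug_handle (a point): Grip point on the mug's handle: 65 mm from the mug's axis in the mug's -y direction, 62 mm above the mug's underside. The handle is an upright loop 12 mm thick (along the mug's x), reaching to 76 mm from the axis, from 15 to 91 mm above the underside; it can be pinched from above across its thickness.
- salt_shaker: Glass salt shaker, 44 mm in diameter, 90 mm high, loose on the riser. Bystander. Origin at the centre of its underside.
- honey_jar: Jar with a red lid, 65 mm in diameter, 100 mm high, loose on the riser. Bystander. Origin at the centre of its underside.
- candle_jar: Candle in a glass, 76 mm in diameter, 90 mm high, loose on the worktop at the far left. Bystander. Origin at the centre of its underside.

How it is judged:
By the outcome, as a careful person would: the job done as asked, in the order asked, and still so for the second after the job is handed in, with the robot touching nothing.
It also fails if it takes over 67 s, if anything falls off the work surface, if the arm or the gripper's body presses on something with over 40 N, if the wrist force passes 120 N, or if a joint passes its speed limit or range.

## Robot

A 6-joint arm with a two-finger parallel gripper is mounted at the origin on a cart in front of the work surface, level with it; the furniture and walls round the work are solid. World frame = base frame: x ahead of the robot, y to its left, z up, the work surface at z = 0. Lengths are in m, angles in rad, forces in N, time in s.
With the tool pointing down it reaches from about 0.3 to 0.775 m from the base axis. Payload 14.6 kg.
Tool frame: the origin (TCP) lies at the very end of the fingers, on their centre line; the grasp point (between the pads) lies 19 mm behind it; z points along the fingers, y is the direction in which the jaws open and shut (so a half turn about z gives the same grasp; the last joint's range is limited). The gripper opens to 94 mm and grips with 3 to 60 N. Pads are 16 mm wide; open, the fingers measure 119 mm over their backs; the gripper's body (75 mm by 177 mm) begins 78 mm behind the grasp point.
Start: joints at [-1.289, 0.3, 1.521, -0, 1.321, -0.067], TCP at [0.188, -0.517, 0.205] pointing down, gripper open.
Joint ranges: [-3.03, 3.03], [-0.79, 2.21], [0.23, 2.52], [-1.04, 4.18], [0, 3.07], [-2.55, 2.55]. Speed limits (rad/s): [2.22, 2.22, 2.57, 3.14, 3.14, 3.14].

## Interface

Orientations are given as [roll, pitch, yaw] about the fixed x, y, z axes, in that order (R = Rz(yaw) Ry(pitch) Rx(roll)).
In Python, from station import ctrl, vision, ticket gives the robot as it stands.
- The arm moves only by the tool step_arm, never from a script. Its argument "steps" is a list of rows, each an object of numbers: "x", "y", "z": the shift along the tool's x, y, z in m; "ax", "ay", "az": the turn, a rotation vector about the tool's x, y, z in degrees; "claw": the finger opening in m, from 0 to 0.094. A call has 1 to 5 rows; each row shifts and turns the pose as measured when the row begins, along the tool's axes as they then stand; what a row does not reach is not made up. A row lasts 1/12 s, in which the tool goes at most 41.7 mm and 7.16 degrees, less where a joint would pass 70% of its speed; a pose out of reach is approached as far as the arm can. A call with a gripper value outside its range is refused whole. The fingers move at their own pace and stop on an object; "grip_force" is the grip in N (left out, the last holds). Time passes only in rows, so rows that do not move let the fingers close. It gives the time, the measured TCP pose, the force and the opening at its end, in the units of the state.
- ctrl.get_obs(): the state, without advancing time (a new reading comes with each control period).
- vision.camera(name): name is "scene" or "top" or "wrist"; returns (picture, depth): 400x640x3 uint8, red, green, blue; 400x640 float32, m along the optical axis (not along the pixel's ray), 0 where there is no reading.
- vision.camera_params(name): a dict with "fov_y" (degrees; the focal length in pixels is half the picture's height over the tangent of half this angle, whatever the lens; pixels are square), "cx", "cy" (the principal point, pixels), "origin" and "attitude" of the camera in the world; the wrist camera has in their place "mount" (4x4, takes a point from camera to tool coordinates, whose origin is the TCP and whose axes are the flange's). Camera axes: x right, y up, looking along -z (the intrinsics and any distortion apply to the point x, -y, -z); pixel columns grow to the right and rows downward; lengths in m; the calibration is good to about 2 mm. A picture is of the moment at which its call begins: read the wrist's pose just before it. camera_params takes no time and is no camera call.
- ticket.hand_in(): hands the job in, once; it reports no verdict.
The state is a dict: "time_s": time; "qpos": joint angles; "joint_vel": joint speeds; "tau": joint torques, N m; "ee_pos": TCP position; "eef_rot": TCP orientation; "force": force on the tool from outside, world axes, zero at the start; "moment": the same for the moment, N m; "grip_width": finger opening in m.
Only numpy, scipy, OpenCV 4.12 (cv2) and the standard library are available. Lean on these libraries where they do the work, as an engineer would, in place of code of your own. Each camera call takes 0.05 s, during which the arm holds its last target.

## Working session

There is one attempt and no reset: what is moved stays moved. The work goes in short steps, Python scripts to look and compute and a tool call to move; the robot and the scene stay as the last step left them, time stands still between calls to the robot, and variables do not carry over. Pictures are saved under pics/ and viewed, and the job is handed in when it is done.

Besides the shell and the picture viewer there is one more tool, called after "Emit:" by a JSON object that holds its "name" and its "arguments". step_arm: Moves the arm, as the interface text tells. Its arguments: {"type":"object","properties":{"steps":{"type":"array"},"grip_force":{"type":"number"}},"required":["steps"]}

```bash
ls; mkdir -p pics
python3 - <<'E'
from station import ctrl, vision, ticket
import cv2, numpy as np
print(ctrl.get_obs())
for n in ("scene","top","wrist"):
    p=vision.camera_params(n); print(n,p)
for n in ("scene","top"):
    im,d=vision.camera(n); cv2.imwrite(f"pics/{n}0.png",im[:,:,::-1]); np.savez(f"pics/{n}0.npz",im=im,d=d); print(n,(d>0).mean(), np.percentile(d[d>0],[1,50,99]))
E
```

```text
pics
{'time_s': 0.0, 'qpos': array([-1.28860658e+00,  3.00430687e-01,  1.52160148e+00,  2.29451576e-06,
        1.32074536e+00, -6.66216781e-02]), 'joint_vel': array([ 0.00138782,  0.00087013,  0.00021028, -0.00058221, -0.00129712,
        0.00211768]), 'tau': array([ 8.76952035e-04, -5.31806231e+01, -3.52738667e+01,  7.08495034e-02,
        2.44282099e-02, -1.36215681e-04]), 'ee_pos': array([ 0.18788712, -0.51661095,  0.20489988]), 'eef_rot': array([-3.14041055e+00, -8.10977404e-05,  3.48810803e-01]), 'force': array([-0.03698529,  0.07674339,  0.25788592]), 'moment': array([-0.00807327,  0.01514967, -0.02732972]), 'grip_width': 0.09413456123268013}
scene {'fov_y': 48.322909273857235, 'cx': 316.2072065197116, 'cy': 197.07440432929812, 'origin': array([ 0.04224144, -1.17200549,  1.05230638]), 'attitude': array([ 0.87545912,  0.01573837, -0.48678979])}
top {'fov_y': 46.16106348326783, 'cx': 319.5689681536167, 'cy': 191.78381402423744, 'origin': array([ 0.48316385, -0.14051554,  1.4701072 ]), 'attitude': array([ 0.05724262,  0.00786871, -1.5882622 ])}
wrist {'fov_y': 60.38653496362931, 'cx': 318.2379420580891, 'cy': 198.90245757112206, 'mount': array([[-6.56681133e-04,  9.56898946e-01,  2.90420343e-01,
         8.50158399e-02],
       [ 9.99999733e-01,  7.21770628e-04, -1.17004876e-04,
        -8.51494465e-04],
       [-3.21578716e-04,  2.90420189e-01, -9.56899164e-01,
        -1.79077147e-01],
       [ 0.00000000e+00,  0.00000000e+00,  0.00000000e+00,
         1.00000000e+00]])}
scene 0.99109765625 [0.85801765 1.56191385 3.82345181]
top 0.9959921875 [0.78063215 1.47351748 2.43614976]
```

View pics/scene0.png

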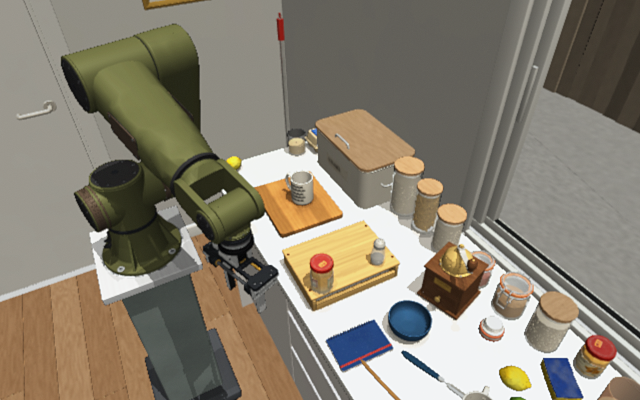

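View pics/top0.png

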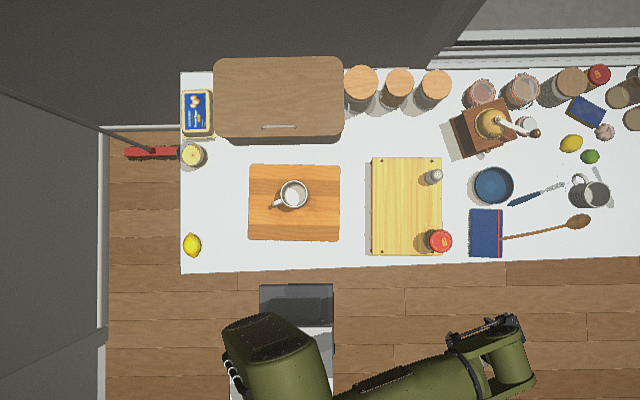

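Top view: the board spans about cols 248–340, rows 165–241. The mug is at (292,194) with its handle toward (275,206). The riser spans cols 370–442, rows 157–255, with the shaker at (433,177) and the honey jar at (439,240). Next I'll measure them.

```bash
cat > h.py <<'E'
import numpy as np, cv2
from scipy.spatial.transform import Rotation as Rn
from station import ctrl, vision, ticket
def cam(n,obs=None):
    p=vision.camera_params(n); f=200/np.tan(np.radians(p['fov_y'])/2)
    if n=='wrist':
        T=np.eye(4); T[:3,:3]=Rn.from_euler('xyz',obs['eef_rot']).as_matrix(); T[:3,3]=obs['ee_pos']
        M=T@p['mount']; return f,p['cx'],p['cy'],M[:3,3],M[:3,:3]
    return f,p['cx'],p['cy'],np.array(p['origin']),Rn.from_euler('xyz',p['attitude']).as_matrix()
def rays(c,uv):
    f,cx,cy,o,R=c; uv=np.asarray(uv,float).reshape(-1,2)
    d=np.c_[(uv[:,0]-cx)/f,-(uv[:,1]-cy)/f,-np.ones(len(uv))]
    return d@R.T
def onplane(c,uv,z):
    r=rays(c,uv); o=c[3]; return o+r*((z-o[2])/r[:,2])[:,None]
def cloud(c,d):
    v,u=np.mgrid[0:400,0:640]; r=rays(c,np.c_[u.ravel(),v.ravel()])
    return (c[3]+r*d.ravel()[:,None]).reshape(400,640,3)
def proj(c,P):
    f,cx,cy,o,R=c; q=(np.asarray(P,float).reshape(-1,3)-o)@R
    return np.c_[cx+f*q[:,0]/-q[:,2], cy-f*q[:,1]/-q[:,2]]
E
python3 - <<'E'
from h import *
z=np.load('pics/top0.npz'); im,d=z['im'],z['d']; c=cam('top'); P=cloud(c,d)
hsv=cv2.cvtColor(im,cv2.COLOR_RGB2HSV)
def show(n,m,box,zp):
    k=np.zeros(m.shape,np.uint8); r0,r1,c0,c1=box; k[r0:r1,c0:c1]=m[r0:r1,c0:c1]
    cs,_=cv2.findContours(k,cv2.RETR_EXTERNAL,cv2.CHAIN_APPROX_NONE); q=max(cs,key=cv2.contourArea)[:,0].astype(float)
    X=onplane(c,q,zp)[:,:2].astype(np.float32); r=cv2.minAreaRect(X)
    b=cv2.boxPoints(r); print(n,len(q),'rect',np.round(r[0],4),np.round(r[1],4),round(r[2],2)); print(np.round(b,4).tolist())
    return q
print('hsv board',hsv[220,260],'riser',hsv[200,400],'table',hsv[260,300],'z',P[220,260],P[200,400],P[260,300],P[240,438])
H,S,V=[hsv[...,i].astype(int) for i in range(3)]
Z=P[...,2]
show('board z',(abs(Z-.022)<.009)&(S>80),(150,262,235,352),.022)
show('board sat',(S>100),(150,262,235,352),.022)
show('riser z',(abs(Z-.062)<.012)&(S>50),(140,270,355,460),.062)
# mug
m=(Z>.09)&(Z<.2); k=np.zeros(m.shape,np.uint8); k[165:240,250:340]=m[165:240,250:340]
ys,xs=np.nonzero(k); print('mug hi',len(xs),xs.min(),xs.max(),ys.min(),ys.max(), P[ys,xs].mean(0),np.percentile(Z[ys,xs],[5,50,95]))
big=cv2.resize(im[140:270,240:460,::-1],None,fx=3.6,fy=3.6,interpolation=cv2.INTER_CUBIC); cv2.imwrite('pics/crop0.png',big)
E
```

```text
hsv board [ 19 145 227] riser [ 23 117 227] table [ 53   5 225] z [0.48250772 0.05395429 0.02665374] [ 0.53522195 -0.37230142  0.05730043] [ 0.35547355 -0.06546813 -0.00658175] [ 0.41883253 -0.45636606  0.16547374]
board z 322 rect [ 0.5363 -0.0506] [0.2787 0.2333] 87.84
[[0.41440001130104065, -0.18549999594688416], [0.647599995136261, -0.19429999589920044], [0.6581000089645386, 0.08420000225305557], [0.42489999532699585, 0.09300000220537186]]
board sat 322 rect [ 0.5358 -0.0506] [0.2785 0.233 ] 87.76
[[0.4138999879360199, -0.18520000576972961], [0.6467000246047974, -0.19429999589920044], [0.6575999855995178, 0.08389999717473984], [0.42480000853538513, 0.09309999644756317]]
riser z 385 rect [ 0.5175 -0.391 ] [0.2076 0.2888] 88.63
[[0.37059998512268066, -0.49140000343322754], [0.6593999862670898, -0.498199999332428], [0.6643000245094299, -0.2906999886035919], [0.37560001015663147, -0.28380000591278076]]
mug hi 206 271 307 180 207 [ 0.55328078 -0.04221249  0.11392319] [0.09510683 0.1165022  0.12313923]
```

View pics/crop0.png

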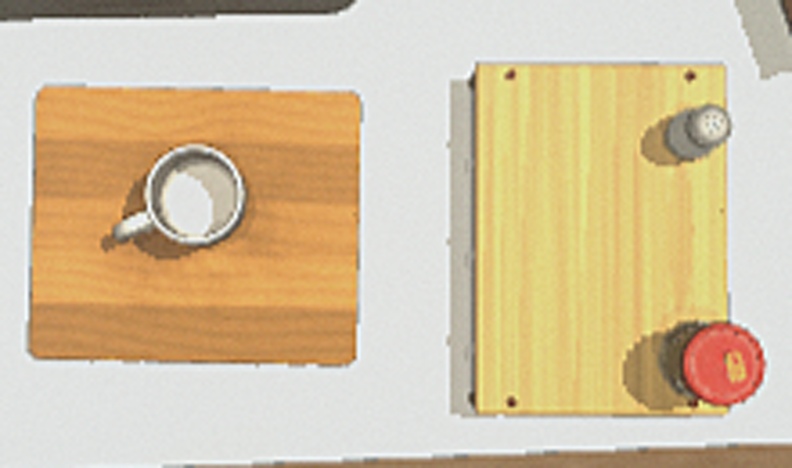

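Run:
```python
from h import *
z=np.load('pics/top0.npz'); im,d=z['im'],z['d']; c=cam('top')
s=8; x0,y0=262,170
g=cv2.cvtColor(im[y0:225,x0:320],cv2.COLOR_RGB2HSV); 
S=cv2.resize(g[...,1],None,fx=s,fy=s,interpolation=cv2.INTER_CUBIC)
m=(S<60).astype(np.uint8)
cs,_=cv2.findContours(m,cv2.RETR_EXTERNAL,cv2.CHAIN_APPROX_NONE); q=max(cs,key=cv2.contourArea)
# body: opening removes the handle
m2=np.zeros_like(m); cv2.drawContours(m2,[q],-1,1,-1)
b=cv2.morphologyEx(m2,cv2.MORPH_OPEN,cv2.getStructuringElement(cv2.MORPH_ELLIPSE,(121,121)))
cs,_=cv2.findContours(b,cv2.RETR_EXTERNAL,cv2.CHAIN_APPROX_NONE); qb=max(cs,key=cv2.contourArea)
full=lambda p:(np.asarray(p,float)+.5)/s-.5+[x0,y0]
(e,r)=cv2.minEnclosingCircle(qb); print('body circ',full(e),r/s)
X=onplane(c,full(qb[:,0]),.12)[:,:2].astype(np.float32); print('circle world',cv2.minEnclosingCircle(X))
G=cv2.cvtColor(cv2.resize(im[y0:225,x0:320],None,fx=s,fy=s,interpolation=cv2.INTER_CUBIC),cv2.COLOR_RGB2GRAY)
hc=cv2.HoughCircles(cv2.GaussianBlur(G,(9,9),0),cv2.HOUGH_GRADIENT,1.5,200,param1=80,param2=20,minRadius=100,maxRadius=116); 
if hc is not None: print([(full(h[:2]),h[2]/s,onplane(c,full(h[:2]),.12)) for h in hc[0]])
far=q[:,0][np.argmax(np.linalg.norm(q[:,0]-np.array(e),axis=1))]
ys,xs=np.nonzero(m2 & (np.hypot(*(np.mgrid[0:m.shape[0],0:m.shape[1]][::-1]-np.array(e).reshape(2,1,1)))>15.5*s).astype(np.uint8))
hp=full([xs.mean(),ys.mean()]); H=onplane(c,hp,.105)[0]; C=onplane(c,full(e),.12)[0]
print('tip',full(far),'handle px',hp,H,'angle',np.degrees(np.arctan2(*(H-C)[1::-1])))
o=cv2.resize(im[y0:225,x0:320,::-1],None,fx=s,fy=s,interpolation=cv2.INTER_CUBIC); cv2.drawContours(o,[q],-1,(0,255,0),1); cv2.circle(o,tuple(int(v) for v in e),int(r),(255,0,0),1)
cv2.imwrite('pics/mug0.png',o)
```

```text
body circ [293.88019943 193.98543739] 14.07404613494873
circle world ((0.5558673739433289, -0.057133033871650696), 0.040702737867832184)
[(array([292.78125, 193.46875]), np.float32(14.16875), array([[ 0.55722798, -0.05396345,  0.12      ]]))]
tip [271.4375 205.0625] handle px [276.1249346  202.65126875] [ 0.53214602 -0.00410758  0.105     ] angle 113.94211564206564
```

View pics/mug0.png

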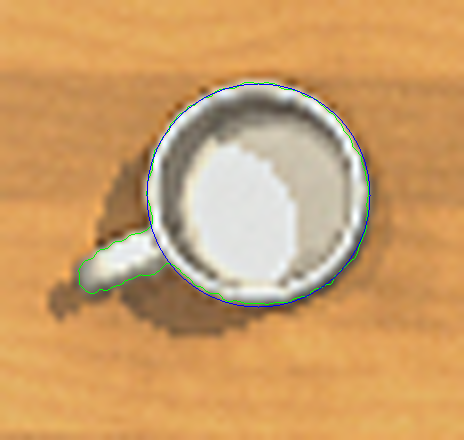

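Emit:
{"name": "step_arm", "arguments": {"steps": [{"x":0.02,"z":-0.01,"az":-7},{"x":0.03,"z":-0.01,"az":-7},{"x":0.03,"z":-0.01,"az":-7},{"x":0.03,"az":-7},{"x":0.03,"az":-7}]}}

```text
validation failed for argument at $.st...
```

Emit:
{"name": "step_arm", "arguments": {"steps": [{"x":0.03,"az":-7},{"x":0.03,"az":-7},{"x":0.03,"az":-7},{"x":0.03,"az":-7},{"x":0.03,"az":-7}]}}

```text
validation failed for argument at $.st...
```

Emit:
{"name": "step_arm", "arguments": {"steps": [{"x":0.02,"y":0,"z":-0.01,"ax":0,"ay":0,"az":-7,"claw":0.094},{"x":0.03,"y":0,"z":-0.01,"ax":0,"ay":0,"az":-7,"claw":0.094},{"x":0.03,"y":0,"z":-0.01,"ax":0,"ay":0,"az":-7,"claw":0.094},{"x":0.03,"y":0,"z":0,"ax":0,"ay":0,"az":-7,"claw":0.094},{"x":0.03,"y":0,"z":0,"ax":0,"ay":0,"az":-7,"claw":0.094}]}}

```text
time_s: 0.52
ee_pos: [0.3008, -0.4366, 0.2336]
eef_rot: [-3.136, -0.003, 0.97]
force: [0.7, -0.2, -0.9]
grip_width: 0.0939
```

Emit:
{"name": "step_arm", "arguments": {"steps": [{"x":0.035,"y":0.005,"z":0,"ax":0,"ay":0,"az":-7,"claw":0.094},{"x":0.035,"y":0.01,"z":0,"ax":0,"ay":0,"az":-7,"claw":0.094},{"x":0.035,"y":0.015,"z":0,"ax":0,"ay":0,"az":-7,"claw":0.094},{"x":0.035,"y":0.015,"z":0,"ax":0,"ay":0,"az":-7,"claw":0.094},{"x":0.03,"y":0.02,"z":0,"ax":0,"ay":0,"az":-7,"claw":0.094}]}}

```text
time_s: 0.93
ee_pos: [0.4248, -0.291, 0.2331]
eef_rot: [-3.138, -0.007, 1.595]
force: [0.8, 0.1, -0.1]
grip_width: 0.094
```

Emit:
{"name": "step_arm", "arguments": {"steps": [{"x":0.035,"y":0.018,"z":0,"ax":0,"ay":0,"az":-7,"claw":0.094},{"x":0.03,"y":0.02,"z":0,"ax":0,"ay":0,"az":-7,"claw":0.094},{"x":0.03,"y":0.025,"z":0,"ax":0,"ay":0,"az":-6,"claw":0.094},{"x":0.02,"y":0.03,"z":0,"ax":0,"ay":0,"az":-3,"claw":0.094},{"x":0.01,"y":0.02,"z":0,"ax":0,"ay":0,"az":0,"claw":0.094}]}}

```text
time_s: 1.35
ee_pos: [0.5105, -0.1295, 0.2326]
eef_rot: [-3.14, -0.01, 2.021]
force: [-0.2, -0.2, 0.2]
grip_width: 0.0938
```

Emit:
{"name": "step_arm", "arguments": {"steps": [{"x":0,"y":0,"z":0,"ax":0,"ay":0,"az":0,"claw":0.094}]}}

```text
time_s: 1.43
ee_pos: [0.5119, -0.1263, 0.2322]
eef_rot: [-3.14, -0.011, 2.025]
force: [0.9, 0.1, 0.2]
grip_width: 0.0937
```

```bash
cat > go.py <<'E'
import sys
from h import *
def go(t,yaw=None):
    o=ctrl.get_obs(); R=Rn.from_euler('xyz',o['eef_rot']).as_matrix()
    print('t',round(o['time_s'],2),'pos',np.round(o['ee_pos'],4),'rpy',np.round(np.degrees(o['eef_rot']),2),'F',np.round(o['force'],1),'w',round(o['grip_width'],4),'q',np.round(o['qpos'],2))
    t=[np.nan if v=='-' else float(v) for v in t]; t=np.where(np.isnan(t),o['ee_pos'],t)
    print('tool shift mm',np.round(R.T@(t-o['ee_pos'])*1000,1))
    if yaw is not None:
        D=R.T@Rn.from_euler('xyz',[np.pi,0,np.radians(yaw)]).as_matrix(); print('turn deg',np.round(Rn.from_matrix(D).as_rotvec(degrees=True),2))
if __name__=='__main__': go(sys.argv[1:4],float(sys.argv[4]) if len(sys.argv)>4 else None)
E
python3 go.py 0.556 -0.057 0.19 115
python3 - <<'E'
from h import *
o=ctrl.get_obs(); im,d=vision.camera('wrist'); cv2.imwrite('pics/w1.png',im[:,:,::-1]); np.savez('pics/w1.npz',im=im,d=d,p=o['ee_pos'],r=o['eef_rot'])
c=cam('wrist',o); print(proj(c,[[.556,-.057,.12],[.556-.0395,-.057,.12],[.556,-.057+.0395,.12]]))
E
```

```text
t 1.43 pos [ 0.5119 -0.1263  0.2322] rpy [-179.89   -0.62  116.01] F [0.9 0.1 0.2] w 0.0937 q [-0.31  0.23  1.54  0.01  1.37 -0.77]
tool shift mm [42.5 70.1 42.5]
turn deg [-0.11 -0.62  1.01]
[[400.99215843 148.89540197]
 [359.83798607 128.14676778]
 [425.02299568 105.55627023]]
```

View pics/w1.png

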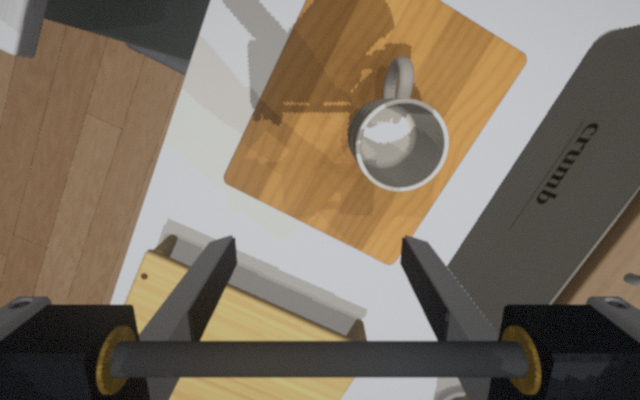

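The wrist view shows the mug rim circle centred near (402,145), where (401,149) was predicted. The handle points up the image, along tool x, so the estimate is good and I'll move over the mug.

Emit:
{"name": "step_arm", "arguments": {"steps": [{"x":0.014,"y":0.024,"z":0,"ax":0,"ay":-0.3,"az":0,"claw":0.094},{"x":0.014,"y":0.024,"z":0,"ax":0,"ay":-0.3,"az":0,"claw":0.094},{"x":0.014,"y":0.022,"z":0,"ax":0,"ay":0,"az":0,"claw":0.094},{"x":0,"y":0,"z":0,"ax":0,"ay":0,"az":0,"claw":0.094}]}}

```text
time_s: 1.82
ee_pos: [0.5556, -0.0602, 0.2313]
eef_rot: [-3.137, -0.0, 2.019]
force: [-0.7, -0.2, -0.3]
grip_width: 0.0939
```

```bash
python3 go.py 0.556 -0.057 0.065 116
python3 - <<'E'
from h import *
o=ctrl.get_obs(); im,d=vision.camera('wrist'); cv2.imwrite('pics/w2.png',im[:,:,::-1])
c=cam('wrist',o); t=np.linspace(0,6.28,13); print(np.round(proj(c,np.c_[.556+.0395*np.cos(t),-.057+.0395*np.sin(t),0*t+.12]))[::3])
z=np.load('pics/w1.npz'); c=cam('wrist',dict(ee_pos=z['p'],eef_rot=z['r'])); print(onplane(c,[[402,145]],.12))
E
```

```text
t 1.82 pos [ 0.5556 -0.0602  0.2313] rpy [-1.7975e+02 -2.0000e-02  1.1568e+02] F [-0.7 -0.2 -0.3] w 0.0939 q [-0.17  0.3   1.46 -0.    1.39 -0.62]
tool shift mm [  2.6   2.5 166.3]
turn deg [-0.25 -0.02 -0.32]
[[361. 212.]
 [341. 153.]
 [280. 174.]
 [302. 231.]
 [361. 212.]]
[[ 0.55512049 -0.05376301  0.12      ]]
```

View pics/w2.png

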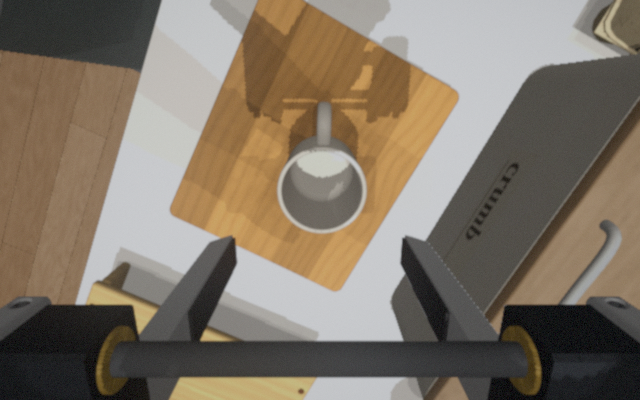

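The rim is centred at (322,190) against a predicted (321,192), so I'll descend and grip.

Emit:
{"name": "step_arm", "arguments": {"steps": [{"x":0.003,"y":0.002,"z":0.02,"ax":0,"ay":0,"az":0,"claw":0.094},{"x":0,"y":0,"z":0.03,"ax":0,"ay":0,"az":0,"claw":0.094},{"x":0,"y":0,"z":0.02,"ax":0,"ay":0,"az":0,"claw":0.094},{"x":0,"y":0,"z":0.01,"ax":0,"ay":0,"az":0,"claw":0.094},{"x":0,"y":0,"z":0,"ax":0,"ay":0,"az":0,"claw":0.094}]}}

```text
time_s: 2.28
ee_pos: [0.5527, -0.065, 0.1492]
eef_rot: [-3.137, 0.002, 2.013]
force: [-0.1, -0.2, -1.2]
grip_width: 0.0938
```

```bash
python3 go.py 0.5555 -0.056 0.065 116
```

```text
t 2.28 pos [ 0.5527 -0.065   0.1492] rpy [-1.7975e+02  1.1000e-01  1.1534e+02] F [-0.1 -0.2 -1.2] w 0.0938 q [-0.18  0.37  1.57 -0.    1.21 -0.62]
tool shift mm [ 7.1  6.7 84.2]
turn deg [-0.25  0.11 -0.66]
```

Emit:
{"name": "step_arm", "arguments": {"steps": [{"x":0.007,"y":0.007,"z":0,"ax":0,"ay":0,"az":-0.5,"claw":0.094},{"x":0,"y":0,"z":0,"ax":0,"ay":0,"az":0,"claw":0.094}]}}

```text
time_s: 2.45
ee_pos: [0.556, -0.0569, 0.1503]
eef_rot: [-3.137, 0.002, 2.02]
force: [0.7, 0.6, 0.2]
grip_width: 0.0939
```

```bash
python3 go.py 0.5555 -0.056 0.065 116
```

```text
t 2.45 pos [ 0.556  -0.0569  0.1503] rpy [-1.7976e+02  1.2000e-01  1.1573e+02] F [0.7 0.6 0.2] w 0.0939 q [-0.17  0.37  1.56 -0.    1.21 -0.61]
tool shift mm [ 1.2  0.2 85.3]
turn deg [-0.24  0.12 -0.27]
```

Emit:
{"name": "step_arm", "arguments": {"steps": [{"x":0.002,"y":0.001,"z":0.012,"ax":0,"ay":0,"az":0,"claw":0.094},{"x":0.001,"y":0.001,"z":0.012,"ax":0,"ay":0,"az":0,"claw":0.094},{"x":0.001,"y":0.001,"z":0,"ax":0,"ay":0,"az":0,"claw":0.094}]}}

```text
time_s: 2.7
ee_pos: [0.5583, -0.052, 0.1271]
eef_rot: [-3.141, 0.005, 2.02]
force: [-0.7, 0.2, -1.5]
grip_width: 0.0941
```

```bash
python3 go.py 0.5555 -0.056 0.065 116
```

```text
t 2.7 pos [ 0.5583 -0.052   0.1271] rpy [-179.99    0.29  115.74] F [-0.7  0.2 -1.5] w 0.0941 q [-0.16  0.4   1.58 -0.    1.16 -0.6 ]
tool shift mm [-2.1 -4.2 62.1]
turn deg [-0.02  0.29 -0.26]
```

Emit:
{"name": "step_arm", "arguments": {"steps": [{"x":-0.002,"y":-0.004,"z":0,"ax":0,"ay":0,"az":0,"claw":0.094},{"x":0,"y":0,"z":0.015,"ax":0,"ay":0,"az":0,"claw":0.094},{"x":0,"y":0,"z":0.01,"ax":0,"ay":0,"az":0,"claw":0.094}]}}

```text
time_s: 2.95
ee_pos: [0.5563, -0.0557, 0.103]
eef_rot: [3.139, 0.007, 2.021]
force: [0.1, 0.2, -1.0]
grip_width: 0.0941
```

```bash
python3 go.py 0.5555 -0.056 0.065 116
```

```text
t 2.95 pos [ 0.5563 -0.0557  0.103 ] rpy [179.87   0.39 115.81] F [ 0.1  0.2 -1. ] w 0.0941 q [-0.16  0.42  1.61 -0.    1.11 -0.61]
tool shift mm [ 0.3 -0.9 38. ]
turn deg [ 0.13  0.39 -0.19]
```

Emit:
{"name": "step_arm", "arguments": {"steps": [{"x":0,"y":0,"z":0.014,"ax":0,"ay":0.2,"az":0,"claw":0.094},{"x":0,"y":0,"z":0.014,"ax":0,"ay":0.2,"az":0,"claw":0.094},{"x":0,"y":0,"z":0.01,"ax":0,"ay":0,"az":0,"claw":0.094},{"x":0,"y":0,"z":0,"ax":0,"ay":0,"az":0,"claw":0.094}]}}

```text
time_s: 3.28
ee_pos: [0.5557, -0.0563, 0.062]
eef_rot: [3.14, -0.001, 2.021]
force: [-0.3, 0.1, 0.2]
grip_width: 0.0941
```

Emit:
{"name": "step_arm", "arguments": {"steps": [{"x":0,"y":0,"z":0,"ax":0,"ay":0,"az":0,"claw":0.06},{"x":0,"y":0,"z":0,"ax":0,"ay":0,"az":0,"claw":0.06},{"x":0,"y":0,"z":0,"ax":0,"ay":0,"az":0,"claw":0.06},{"x":0,"y":0,"z":0,"ax":0,"ay":0,"az":0,"claw":0.06},{"x":0,"y":0,"z":0,"ax":0,"ay":0,"az":0,"claw":0.06}], "grip_force": 25}}

```text
time_s: 3.7
ee_pos: [0.5562, -0.0565, 0.0636]
eef_rot: [3.139, 0.0, 2.021]
force: [-0.0, 0.4, -2.5]
grip_width: 0.0785
```

```bash
python3 go.py 0.5555 -0.056 0.2 116
```

```text
t 3.7 pos [ 0.5562 -0.0565  0.0636] rpy [1.7987e+02 1.0000e-02 1.1581e+02] F [-0.   0.4 -2.5] w 0.0785 q [-0.17  0.47  1.63  0.    1.03 -0.62]
tool shift mm [ 8.000e-01 -1.000e-01 -1.364e+02]
turn deg [ 0.13  0.01 -0.19]
```

The fingers stopped on the mug at 78.5 mm. Next I'll lift it.

Emit:
{"name": "step_arm", "arguments": {"steps": [{"x":0,"y":0,"z":-0.015,"ax":0,"ay":0,"az":0,"claw":0.06},{"x":0,"y":0,"z":-0.02,"ax":0,"ay":0,"az":0,"claw":0.06},{"x":0,"y":0,"z":-0.03,"ax":0,"ay":0,"az":0,"claw":0.06},{"x":0,"y":0,"z":-0.03,"ax":0,"ay":0,"az":0,"claw":0.06},{"x":0,"y":0,"z":-0.025,"ax":0,"ay":0,"az":0,"claw":0.06}]}}

```text
time_s: 4.12
ee_pos: [0.5527, -0.0561, 0.1824]
eef_rot: [-3.134, -0.007, 2.021]
force: [0.4, -0.3, -3.2]
grip_width: 0.0784
```

```bash
python3 go.py 0.5177 -0.381 0.2 116
```

```text
t 4.12 pos [ 0.5527 -0.0561  0.1824] rpy [-179.54   -0.39  115.82] F [ 0.4 -0.3 -3.2] w 0.0784 q [-0.17  0.34  1.53  0.    1.29 -0.62]
tool shift mm [-277.1 -173.2  -18.1]
turn deg [-0.46 -0.39 -0.18]
```

Emit:
{"name": "step_arm", "arguments": {"steps": [{"x":-0.015,"y":-0.01,"z":-0.015,"ax":-0.2,"ay":-0.2,"az":0,"claw":0.06},{"x":-0.025,"y":-0.016,"z":-0.01,"ax":-0.2,"ay":-0.2,"az":0,"claw":0.06},{"x":-0.028,"y":-0.018,"z":0,"ax":0,"ay":0,"az":0,"claw":0.06},{"x":-0.028,"y":-0.018,"z":0,"ax":0,"ay":0,"az":0,"claw":0.06},{"x":-0.028,"y":-0.018,"z":0,"ax":0,"ay":0,"az":0,"claw":0.06}]}}

```text
time_s: 4.53
ee_pos: [0.5368, -0.2023, 0.2174]
eef_rot: [3.133, 0.008, 2.031]
force: [0.4, 0.3, -3.9]
grip_width: 0.0784
```

Emit:
{"name": "step_arm", "arguments": {"steps": [{"x":-0.028,"y":-0.018,"z":0,"ax":0,"ay":0,"az":0,"claw":0.06},{"x":-0.028,"y":-0.018,"z":0,"ax":0,"ay":0,"az":0,"claw":0.06},{"x":-0.025,"y":-0.016,"z":0,"ax":0,"ay":0,"az":0,"claw":0.06},{"x":-0.02,"y":-0.013,"z":0,"ax":0,"ay":0,"az":0,"claw":0.06},{"x":-0.015,"y":-0.008,"z":0,"ax":0,"ay":0,"az":0,"claw":0.06}]}}

```text
time_s: 4.95
ee_pos: [0.5195, -0.3479, 0.2186]
eef_rot: [3.133, 0.008, 2.029]
force: [0.4, -0.1, -3.4]
grip_width: 0.0785
```

```bash
python3 go.py 0.5177 -0.381 0.104 116
```

```text
t 4.95 pos [ 0.5195 -0.3479  0.2186] rpy [179.53   0.48 116.23] F [ 0.4 -0.1 -3.4] w 0.0785 q [-0.65  0.45  1.28  0.    1.4  -1.11]
tool shift mm [-27.9 -17.2 114.7]
turn deg [0.47 0.48 0.24]
```

Emit:
{"name": "step_arm", "arguments": {"steps": [{"x":-0.014,"y":-0.009,"z":0.01,"ax":0.2,"ay":0.2,"az":0,"claw":0.06},{"x":-0.01,"y":-0.006,"z":0.02,"ax":0.2,"ay":0.2,"az":0,"claw":0.06},{"x":0,"y":0,"z":0.02,"ax":0,"ay":0,"az":0,"claw":0.06},{"x":0,"y":0,"z":0.015,"ax":0,"ay":0,"az":0,"claw":0.06},{"x":0,"y":0,"z":0,"ax":0,"ay":0,"az":0,"claw":0.06}]}}

```text
time_s: 5.37
ee_pos: [0.5148, -0.3826, 0.1514]
eef_rot: [3.141, 0.002, 2.023]
force: [1.3, 0.5, -3.8]
grip_width: 0.0787
```

```bash
python3 go.py 0.5177 -0.381 0.104 116
python3 - <<'E'
from h import *
im,d=vision.camera('scene'); cv2.imwrite('pics/s3.png',im[150:330,200:440,::-1].repeat(3,0).repeat(3,1))
E
```

```text
t 5.37 pos [ 0.5148 -0.3826  0.1514] rpy [1.7996e+02 1.3000e-01 1.1592e+02] F [ 1.3  0.5 -3.8] w 0.0787 q [-0.7   0.55  1.3  -0.    1.29 -1.15]
tool shift mm [ 0.3  3.3 47.4]
turn deg [ 0.04  0.13 -0.08]
```

View pics/s3.png

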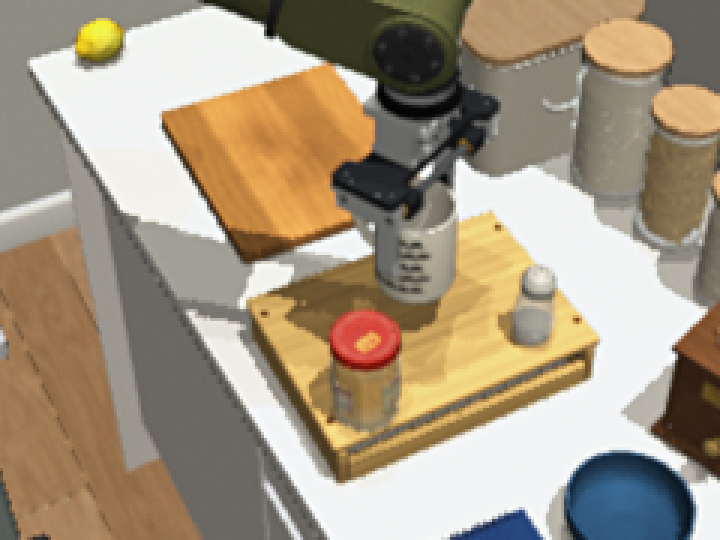

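The mug is upright over the riser and clear of the jar and shaker. I'll lower it.

Emit:
{"name": "step_arm", "arguments": {"steps": [{"x":0,"y":0.003,"z":0.015,"ax":0,"ay":0,"az":0,"claw":0.06},{"x":0,"y":0,"z":0.012,"ax":0,"ay":0,"az":0,"claw":0.06},{"x":0,"y":0,"z":0.008,"ax":0,"ay":0,"az":0,"claw":0.06},{"x":0,"y":0,"z":0.003,"ax":0,"ay":0,"az":0,"claw":0.06},{"x":0,"y":0,"z":0,"ax":0,"ay":0,"az":0,"claw":0.06}]}}

```text
time_s: 5.83
ee_pos: [0.5195, -0.3819, 0.1184]
eef_rot: [3.138, 0.009, 2.024]
force: [1.1, -0.3, -2.5]
grip_width: 0.0783
```

```bash
python3 go.py 0.5177 -0.381 0.104 116
```

```text
t 5.83 pos [ 0.5195 -0.3819  0.1184] rpy [179.79   0.51 116.  ] F [ 1.1 -0.3 -2.5] w 0.0783 q [-0.69  0.58  1.33 -0.    1.22 -1.14]
tool shift mm [ 1.7 -1.3 14.3]
turn deg [ 0.21  0.51 -0.  ]
```

Emit:
{"name": "step_arm", "arguments": {"steps": [{"x":0,"y":0,"z":0.006,"ax":0.2,"ay":0.4,"az":0,"claw":0.06},{"x":0,"y":0,"z":0.005,"ax":0,"ay":0,"az":0,"claw":0.06},{"x":0,"y":0,"z":0.002,"ax":0,"ay":0,"az":0,"claw":0.06},{"x":0,"y":0,"z":0,"ax":0,"ay":0,"az":0,"claw":0.06}]}}

```text
time_s: 6.17
ee_pos: [0.5201, -0.3824, 0.1062]
eef_rot: [3.141, 0.003, 2.025]
force: [0.0, -0.1, -3.1]
grip_width: 0.0785
```

Emit:
{"name": "step_arm", "arguments": {"steps": [{"x":0,"y":0,"z":0.001,"ax":0,"ay":0,"az":0,"claw":0.06}]}}

```text
time_s: 6.25
ee_pos: [0.5202, -0.3824, 0.1053]
eef_rot: [3.141, 0.004, 2.025]
force: [-0.8, -0.8, -2.8]
grip_width: 0.0786
```

```bash
python3 go.py 0.5177 -0.381 0.104 116
```

```text
t 6.25 pos [ 0.5202 -0.3824  0.1053] rpy [179.94   0.21 116.01] F [-0.8 -0.8 -2.8] w 0.0786 q [-0.69  0.6   1.33 -0.    1.21 -1.14]
tool shift mm [ 2.4 -1.7  1.3]
turn deg [0.06 0.21 0.01]
```

Emit:
{"name": "step_arm", "arguments": {"steps": [{"x":0,"y":0,"z":0.001,"ax":0,"ay":0,"az":0,"claw":0.06},{"x":0,"y":0,"z":0.001,"ax":0,"ay":0,"az":0,"claw":0.06}]}}

```text
time_s: 6.42
ee_pos: [0.5203, -0.3826, 0.1035]
eef_rot: [3.14, 0.004, 2.025]
force: [-0.0, 0.1, -2.7]
grip_width: 0.0785
```

Emit:
{"name": "step_arm", "arguments": {"steps": [{"x":0,"y":0,"z":0.001,"ax":0,"ay":0,"az":0,"claw":0.06},{"x":0,"y":0,"z":0.001,"ax":0,"ay":0,"az":0,"claw":0.06}]}}

```text
time_s: 6.58
ee_pos: [0.5206, -0.3829, 0.1027]
eef_rot: [3.14, 0.006, 2.025]
force: [-2.8, 1.9, 10.0]
grip_width: 0.0781
```

The mug has touched down (force swung to +10 N), so I'll release it.

Emit:
{"name": "step_arm", "arguments": {"steps": [{"x":0,"y":0,"z":0,"ax":0,"ay":0,"az":0,"claw":0.082},{"x":0,"y":0,"z":0,"ax":0,"ay":0,"az":0,"claw":0.094},{"x":0,"y":0,"z":0,"ax":0,"ay":0,"az":0,"claw":0.094},{"x":0,"y":0,"z":0,"ax":0,"ay":0,"az":0,"claw":0.094}]}}

```text
time_s: 6.92
ee_pos: [0.5212, -0.3834, 0.1042]
eef_rot: [3.139, 0.008, 2.025]
force: [0.4, -0.3, -0.7]
grip_width: 0.0939
```

```bash
python3 go.py - - 0.2 116
```

```text
t 6.92 pos [ 0.5212 -0.3834  0.1042] rpy [179.83   0.48 116.01] F [ 0.4 -0.3 -0.7] w 0.0939 q [-0.69  0.6   1.33 -0.    1.2  -1.14]
tool shift mm [ -0.8   0.3 -95.8]
turn deg [0.17 0.48 0.01]
```

Emit:
{"name": "step_arm", "arguments": {"steps": [{"x":0,"y":0,"z":-0.012,"ax":0,"ay":0.3,"az":0,"claw":0.094},{"x":0,"y":0,"z":-0.02,"ax":0,"ay":0,"az":0,"claw":0.094},{"x":0,"y":0,"z":-0.02,"ax":0,"ay":0,"az":0,"claw":0.094},{"x":0,"y":0,"z":-0.025,"ax":0,"ay":0,"az":0,"claw":0.094},{"x":0,"y":0,"z":-0.03,"ax":0,"ay":0,"az":0,"claw":0.094}]}}

```text
time_s: 7.33
ee_pos: [0.5189, -0.3817, 0.2077]
eef_rot: [-3.14, -0.008, 2.025]
force: [0.1, 0.1, 0.4]
grip_width: 0.0941
```

```bash
python3 go.py 0.54 0.15 0.2 90
```

```text
t 7.33 pos [ 0.5189 -0.3817  0.2077] rpy [-179.89   -0.47  116.  ] F [0.1 0.1 0.4] w 0.0941 q [-0.69  0.52  1.21  0.    1.42 -1.15]
tool shift mm [468.5 252.1  11. ]
turn deg [-0.21 -0.43 26.  ]
```

Emit:
{"name": "step_arm", "arguments": {"steps": [{"x":0.03,"y":0.016,"z":0,"ax":0,"ay":-0.3,"az":7,"claw":0.094},{"x":0.033,"y":0.012,"z":0,"ax":0,"ay":0,"az":7,"claw":0.094},{"x":0.037,"y":0.009,"z":0,"ax":0,"ay":0,"az":7,"claw":0.094},{"x":0.038,"y":0.004,"z":0,"ax":0,"ay":0,"az":7,"claw":0.094},{"x":0.04,"y":0.002,"z":0,"ax":0,"ay":0,"az":0,"claw":0.094}]}}

```text
time_s: 7.75
ee_pos: [0.5266, -0.198, 0.2148]
eef_rot: [3.134, 0.006, 1.515]
force: [0.7, 0.1, -0.4]
grip_width: 0.0941
```

Emit:
{"name": "step_arm", "arguments": {"steps": [{"x":0.04,"y":0,"z":0,"ax":0,"ay":0,"az":0,"claw":0.094},{"x":0.04,"y":0,"z":0,"ax":0,"ay":0,"az":0,"claw":0.094},{"x":0.04,"y":0,"z":0,"ax":0,"ay":0,"az":0,"claw":0.094},{"x":0.04,"y":0,"z":0,"ax":0,"ay":0,"az":0,"claw":0.094},{"x":0.04,"y":0,"z":0,"ax":0,"ay":0,"az":0,"claw":0.094}]}}

```text
time_s: 8.17
ee_pos: [0.5368, 0.0104, 0.2148]
eef_rot: [3.131, 0.006, 1.512]
force: [-0.3, -0.5, 0.0]
grip_width: 0.0941
```

```bash
python3 go.py 0.543 0.135 0.2 87.8
```

```text
t 8.17 pos [0.5368 0.0104 0.2148] rpy [179.38   0.37  86.62] F [-0.3 -0.5  0. ] w 0.0941 q [-0.05  0.26  1.55 -0.01  1.32  0.02]
tool shift mm [124.8  -1.3  14. ]
turn deg [ 0.62  0.38 -1.17]
```

Emit:
{"name": "step_arm", "arguments": {"steps": [{"x":0.04,"y":0,"z":0,"ax":0.6,"ay":0.4,"az":-1.2,"claw":0.094},{"x":0.04,"y":0,"z":0,"ax":0,"ay":0,"az":0,"claw":0.094},{"x":0.03,"y":0,"z":0.01,"ax":0,"ay":0,"az":0,"claw":0.094},{"x":0.008,"y":0,"z":0,"ax":0,"ay":0,"az":0,"claw":0.094},{"x":0,"y":0,"z":0,"ax":0,"ay":0,"az":0,"claw":0.094}]}}

```text
time_s: 8.58
ee_pos: [0.5408, 0.1403, 0.2055]
eef_rot: [3.139, -0.002, 1.541]
force: [0.1, -0.7, 0.5]
grip_width: 0.0939
```

```bash
python3 go.py 0.543 0.135 0.01 87.8
cat > board.py <<'E'
from h import *
import sys
def rect(P,m,box,zp,c,name):
    k=np.zeros(m.shape,np.uint8); r0,r1,c0,c1=box; k[r0:r1,c0:c1]=m[r0:r1,c0:c1]
    cs,_=cv2.findContours(k,cv2.RETR_EXTERNAL,cv2.CHAIN_APPROX_NONE); q=max(cs,key=cv2.contourArea)[:,0].astype(float)
    X=onplane(c,q,zp)[:,:2].astype(np.float32); r=cv2.minAreaRect(X); a=r[2]-90 if r[2]>45 else r[2]
    print(name,'ctr',np.round(r[0],4),'size',np.round(r[1],4),'yaw',round(a,2)); return X,r
tag=sys.argv[1]
im,d=vision.camera('top'); cv2.imwrite(f'pics/top_{tag}.png',im[130:280,170:470,::-1].repeat(2,0).repeat(2,1)); np.savez(f'pics/top_{tag}.npz',im=im,d=d)
c=cam('top'); P=cloud(c,d); Z=P[...,2]; S=cv2.cvtColor(im,cv2.COLOR_RGB2HSV)[...,1].astype(int)
m=(abs(Z-.022)<.012)&(S>80)
X,r=rect(P,m,(140,262,215,372),.022,c,'board')
E
python3 board.py a
```

```text
t 8.58 pos [0.5408 0.1403 0.2055] rpy [ 1.7985e+02 -1.1000e-01  8.8290e+01] F [ 0.1 -0.7  0.5] w 0.0939 q [0.19 0.32 1.5  0.   1.32 0.22]
tool shift mm [ -5.6   1.8 195.5]
turn deg [ 0.15 -0.11  0.49]
board ctr [ 0.5363 -0.0506] size [0.2788 0.2333] yaw -2.16
```

View pics/top_a.png

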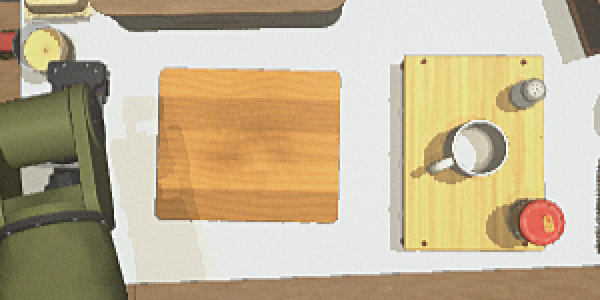

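The board has not moved, at (0.5363, -0.0506) with yaw -2.16°, and the mug stands upright on the riser at crop (480,147). I'll descend behind the board's +y end.

Emit:
{"name": "step_arm", "arguments": {"steps": [{"x":0,"y":0.002,"z":0.03,"ax":0,"ay":0,"az":0.5,"claw":0.094},{"x":0,"y":0,"z":0.04,"ax":0,"ay":0,"az":0,"claw":0.094},{"x":0,"y":0,"z":0.04,"ax":0,"ay":0,"az":0,"claw":0.094},{"x":0,"y":0,"z":0.025,"ax":0,"ay":0,"az":0,"claw":0.094},{"x":0,"y":0,"z":0.01,"ax":0,"ay":0,"az":0,"claw":0.094}]}}

```text
time_s: 9.05
ee_pos: [0.5474, 0.1325, 0.0612]
eef_rot: [3.128, -0.003, 1.526]
force: [-0.5, -0.7, -0.3]
grip_width: 0.0943
```

```bash
python3 go.py 0.543 0.115 0.01 87.8
```

```text
t 9.05 pos [0.5474 0.1325 0.0612] rpy [179.21  -0.19  87.41] F [-0.5 -0.7 -0.3] w 0.0943 q [0.17 0.48 1.63 0.   1.01 0.22]
tool shift mm [-17.9  -4.3  51.1]
turn deg [ 0.8  -0.19 -0.4 ]
```

Emit:
{"name": "step_arm", "arguments": {"steps": [{"x":0,"y":-0.004,"z":0.02,"ax":0.7,"ay":0,"az":-0.4,"claw":0.094},{"x":0,"y":0,"z":0.014,"ax":0,"ay":0,"az":0,"claw":0.094},{"x":0,"y":0,"z":0.008,"ax":0,"ay":0,"az":0,"claw":0.094},{"x":0,"y":0,"z":0,"ax":0,"ay":0,"az":0,"claw":0.094}]}}

```text
time_s: 9.38
ee_pos: [0.5447, 0.1273, 0.0181]
eef_rot: [3.141, -0.003, 1.527]
force: [-0.1, 0.9, 0.6]
grip_width: 0.0942
```

```bash
python3 go.py 0.543 0.11 0.01 87.8
```

```text
t 9.38 pos [0.5447 0.1273 0.0181] rpy [ 1.7996e+02 -1.5000e-01  8.7490e+01] F [-0.1  0.9  0.6] w 0.0942 q [0.16 0.54 1.65 0.   0.94 0.2 ]
tool shift mm [-17.4  -0.9   8. ]
turn deg [ 0.04 -0.15 -0.31]
```

Emit:
{"name": "step_arm", "arguments": {"steps": [{"x":0,"y":0,"z":0.006,"ax":0,"ay":-0.2,"az":-0.3,"claw":0.094},{"x":-0.008,"y":-0.001,"z":0.001,"ax":0,"ay":0,"az":0,"claw":0.094},{"x":-0.005,"y":0,"z":0,"ax":0,"ay":0,"az":0,"claw":0.094},{"x":0,"y":0,"z":0,"ax":0,"ay":0,"az":0,"claw":0.094}]}}

```text
time_s: 9.72
ee_pos: [0.5453, 0.112, 0.0142]
eef_rot: [3.136, 0.0, 1.532]
force: [0.1, 0.2, -0.3]
grip_width: 0.0937
```

```bash
python3 go.py 0.543 0.1 0.01 87.8
```

```text
t 9.72 pos [0.5453 0.112  0.0142] rpy [1.7968e+02 3.0000e-02 8.7760e+01] F [ 0.1  0.2 -0.3] w 0.0937 q [ 0.14  0.54  1.67 -0.    0.93  0.18]
tool shift mm [-12.1  -1.8   4.2]
turn deg [ 0.32  0.03 -0.04]
```

Emit:
{"name": "step_arm", "arguments": {"steps": [{"x":-0.005,"y":-0.002,"z":0.003,"ax":0.3,"ay":0,"az":0,"claw":0.094},{"x":-0.005,"y":0,"z":0,"ax":0,"ay":0,"az":0,"claw":0.094},{"x":-0.005,"y":0,"z":0,"ax":0,"ay":0,"az":0,"claw":0.094},{"x":-0.005,"y":0,"z":0,"ax":0,"ay":0,"az":0,"claw":0.094}]}}

```text
time_s: 10.05
ee_pos: [0.5431, 0.091, 0.0126]
eef_rot: [3.139, -0.001, 1.532]
force: [0.7, 2.9, -1.4]
grip_width: 0.0938
```

```bash
python3 go.py 0.543 0.1 0.01 88.6; python3 board.py b
```

```text
t 10.05 pos [0.5431 0.091  0.0126] rpy [ 1.7985e+02 -5.0000e-02  8.7760e+01] F [ 0.7  2.9 -1.4] w 0.0938 q [0.1  0.54 1.68 0.   0.92 0.14]
tool shift mm [ 9.  -0.4  2.6]
turn deg [ 0.15 -0.05 -0.84]
board ctr [ 0.5358 -0.0594] size [0.2767 0.2333] yaw -2.2
```

View pics/top_b.png

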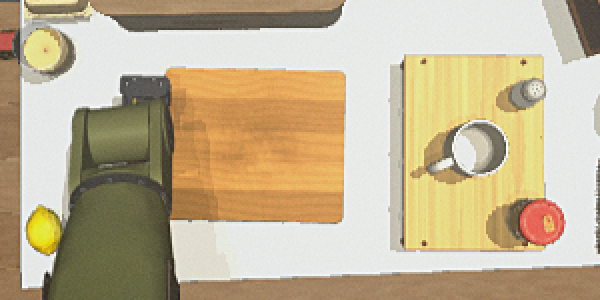

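Emit:
{"name": "step_arm", "arguments": {"steps": [{"x":-0.01,"y":-0.001,"z":0,"ax":0,"ay":0,"az":0,"claw":0.094},{"x":-0.01,"y":-0.001,"z":0,"ax":0,"ay":0,"az":0,"claw":0.094},{"x":-0.01,"y":-0.001,"z":0,"ax":0,"ay":0,"az":0,"claw":0.094},{"x":-0.01,"y":-0.001,"z":0,"ax":0,"ay":0,"az":0,"claw":0.094},{"x":-0.005,"y":-0.001,"z":0,"ax":0,"ay":0,"az":0,"claw":0.094}]}}

```text
time_s: 10.52
ee_pos: [0.5359, 0.0428, 0.0127]
eef_rot: [3.139, -0.002, 1.532]
force: [1.4, 1.8, -1.2]
grip_width: 0.0939
```

```bash
cat >> board.py <<'E'
# -y end in riser frame
o=np.array([.5175,-.391]); a=np.radians(-1.37); Rr=np.array([[np.cos(a),-np.sin(a)],[np.sin(a),np.cos(a)]])
B=cv2.boxPoints(r); L=(B-o)@Rr
L=L[np.argsort(L[:,1])]; print('-y end x_r',np.round(sorted(L[:2,0]),4),'y',np.round(L[:2,1],4),' +y end x_r',np.round(sorted(L[2:,0]),4),'y',np.round(L[2:,1],4))
# edge fits
Y=(X-o)@Rr
for s,n in ((1,'far'),(-1,'near')):
    k=(s*Y[:,0]>.09)&(Y[:,1]>np.max([L[0,1],.105])+.02)&(Y[:,1]<L[2:,1].min()-.02)
    q=Y[k]
    if len(q)>8:
        f=np.polyfit(q[:,1],q[:,0],1); q=q[abs(q[:,0]-np.polyval(f,q[:,1]))<.003]; f=np.polyfit(q[:,1],q[:,0],1)
        print(n,'edge x_r at y=.15,.3:',np.round(np.polyval(f,[.15,.3]),4),'rel yaw',round(-np.degrees(f[0]),2),len(q))
E
python3 go.py 0.5235 -0.196 0.012 88.6; python3 board.py c
```

```text
t 10.52 pos [0.5359 0.0428 0.0127] rpy [ 1.7983e+02 -9.0000e-02  8.7790e+01] F [ 1.4  1.8 -1.2] w 0.0939 q [0.01 0.51 1.72 0.   0.9  0.05]
tool shift mm [-239.1   -3.2    0.3]
turn deg [ 0.17 -0.09 -0.81]
board ctr [ 0.5294 -0.1074] size [0.2759 0.2344] yaw -1.26
-y end x_r [-0.1118  0.1226] y [0.1456 0.1461]  +y end x_r [-0.1123  0.1221] y [0.4216 0.422 ]
far edge x_r at y=.15,.3: [0.118  0.1202] rel yaw -0.83 76
near edge x_r at y=.15,.3: [-0.1121 -0.1103] rel yaw -0.68 77
```

The board tracks well: its front end is at y_r 0.146, about 3 mm off-centre, with 0.75° relative yaw. I'll keep pushing.

Emit:
{"name": "step_arm", "arguments": {"steps": [{"x":-0.012,"y":-0.0005,"z":0,"ax":0,"ay":0,"az":-0.1,"claw":0.094},{"x":-0.012,"y":-0.0005,"z":0,"ax":0,"ay":0,"az":-0.1,"claw":0.094},{"x":-0.012,"y":-0.0005,"z":0,"ax":0,"ay":0,"az":-0.1,"claw":0.094},{"x":-0.012,"y":-0.0005,"z":0,"ax":0,"ay":0,"az":-0.1,"claw":0.094},{"x":-0.006,"y":0,"z":0,"ax":0,"ay":0,"az":0,"claw":0.094}]}}

```text
time_s: 10.98
ee_pos: [0.5313, -0.0143, 0.0128]
eef_rot: [3.139, -0.002, 1.539]
force: [-0.1, 3.3, -1.0]
grip_width: 0.094
```

```bash
python3 go.py 0.5235 -0.196 0.012 88.6; python3 board.py d
```

```text
t 10.98 pos [ 0.5313 -0.0143  0.0128] rpy [ 1.7984e+02 -1.2000e-01  8.8190e+01] F [-0.1  3.3 -1. ] w 0.094 q [-0.1   0.5   1.74  0.    0.9  -0.07]
tool shift mm [-181.9   -2.     0.4]
turn deg [ 0.17 -0.12 -0.41]
board ctr [ 0.5256 -0.1568] size [0.2633 0.234 ] yaw -1.36
-y end x_r [-0.1145  0.1195] y [0.1027 0.1027]  +y end x_r [-0.1145  0.1194] y [0.366 0.366]
far edge x_r at y=.15,.3: [0.1165 0.1184] rel yaw -0.72 71
near edge x_r at y=.15,.3: [-0.1139 -0.1112] rel yaw -1.06 64
```

View pics/top_d.png

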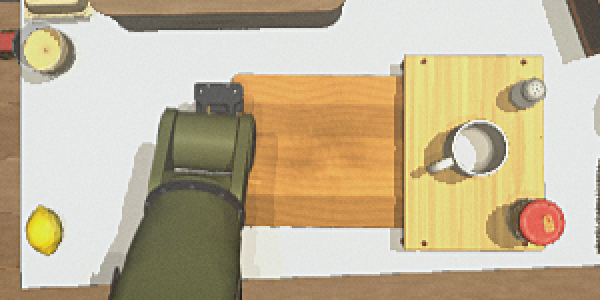

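The board's front end is now inside the slot and centred within about 2 mm. I'll continue.

Emit:
{"name": "step_arm", "arguments": {"steps": [{"x":-0.012,"y":-0.0003,"z":0,"ax":0,"ay":0,"az":-0.15,"claw":0.094},{"x":-0.012,"y":-0.0003,"z":0,"ax":0,"ay":0,"az":-0.15,"claw":0.094},{"x":-0.012,"y":-0.0003,"z":0,"ax":0,"ay":0,"az":-0.15,"claw":0.094},{"x":-0.012,"y":-0.0003,"z":0,"ax":0,"ay":0,"az":-0.15,"claw":0.094},{"x":-0.012,"y":0,"z":0,"ax":0,"ay":0,"az":0,"claw":0.094}]}}

```text
time_s: 11.45
ee_pos: [0.5283, -0.0755, 0.0128]
eef_rot: [3.139, -0.003, 1.551]
force: [-0.7, 4.4, 0.4]
grip_width: 0.0941
```

Emit:
{"name": "step_arm", "arguments": {"steps": [{"x":-0.012,"y":0,"z":0,"ax":0,"ay":0,"az":0,"claw":0.094},{"x":-0.012,"y":0,"z":0,"ax":0,"ay":0,"az":0,"claw":0.094},{"x":-0.012,"y":0,"z":0,"ax":0,"ay":0,"az":0,"claw":0.094},{"x":-0.006,"y":0,"z":0,"ax":0,"ay":0,"az":0,"claw":0.094}]}}

```text
time_s: 11.78
ee_pos: [0.5273, -0.1218, 0.0127]
eef_rot: [3.139, -0.003, 1.55]
force: [0.8, 4.7, 1.6]
grip_width: 0.0938
```

```bash
python3 go.py 0.5235 -0.196 0.012 88.6; python3 board.py e
```

```text
t 11.78 pos [ 0.5273 -0.1218  0.0127] rpy [179.86  -0.19  88.81] F [0.8 4.7 1.6] w 0.0938 q [-0.3   0.52  1.71  0.    0.91 -0.28]
tool shift mm [-74.2  -2.3   0.5]
turn deg [ 0.14 -0.19  0.21]
board ctr [ 0.5245 -0.2116] size [0.1548 0.2283] yaw -1.05
-y end x_r [-0.111   0.1173] y [0.1014 0.1027]  +y end x_r [-0.1118  0.1165] y [0.2563 0.2576]
far edge x_r at y=.15,.3: [0.1174 0.1087] rel yaw 3.32 22
near edge x_r at y=.15,.3: [-0.1113 -0.1076] rel yaw -1.42 25
```

View pics/top_e.png

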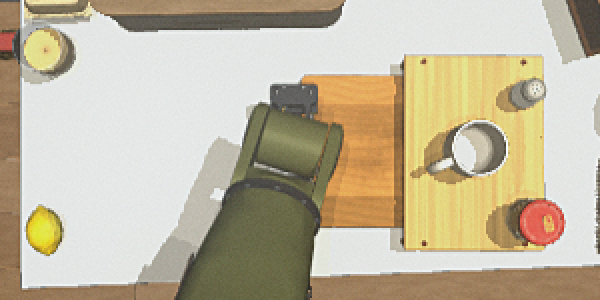

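Emit:
{"name": "step_arm", "arguments": {"steps": [{"x":-0.012,"y":-0.0003,"z":0,"ax":0,"ay":0,"az":0,"claw":0.094},{"x":-0.012,"y":-0.0003,"z":0,"ax":0,"ay":0,"az":0,"claw":0.094},{"x":-0.012,"y":-0.0003,"z":0,"ax":0,"ay":0,"az":0,"claw":0.094},{"x":-0.012,"y":-0.0003,"z":0,"ax":0,"ay":0,"az":0,"claw":0.094},{"x":-0.008,"y":0,"z":0,"ax":0,"ay":0,"az":0,"claw":0.094}]}}

```text
time_s: 12.25
ee_pos: [0.5249, -0.1804, 0.0127]
eef_rot: [3.139, -0.004, 1.55]
force: [0.1, 5.2, 3.0]
grip_width: 0.0941
```

Emit:
{"name": "step_arm", "arguments": {"steps": [{"x":-0.004,"y":0,"z":0,"ax":0,"ay":0,"az":0,"claw":0.094},{"x":-0.003,"y":0,"z":0,"ax":0,"ay":0,"az":0,"claw":0.094}]}}

```text
time_s: 12.42
ee_pos: [0.5246, -0.1889, 0.0127]
eef_rot: [3.139, -0.004, 1.549]
force: [1.0, 5.3, 3.3]
grip_width: 0.0941
```

```bash
python3 go.py 0.5235 -0.196 0.012 88.6
```

```text
t 12.42 pos [ 0.5246 -0.1889  0.0127] rpy [179.88  -0.25  88.76] F [1.  5.3 3.3] w 0.0941 q [-0.41  0.55  1.66  0.01  0.93 -0.4 ]
tool shift mm [-7.1 -1.   0.6]
turn deg [ 0.12 -0.25  0.16]
```

Emit:
{"name": "step_arm", "arguments": {"steps": [{"x":-0.003,"y":0,"z":0,"ax":0,"ay":0,"az":0,"claw":0.094},{"x":-0.002,"y":0,"z":0,"ax":0,"ay":0,"az":0,"claw":0.094}]}}

```text
time_s: 12.58
ee_pos: [0.5245, -0.1941, 0.0127]
eef_rot: [3.14, -0.005, 1.549]
force: [2.3, 14.3, 4.5]
grip_width: 0.0941
```

Emit:
{"name": "step_arm", "arguments": {"steps": [{"x":-0.002,"y":0,"z":0,"ax":0,"ay":0,"az":0,"claw":0.094}]}}

```text
time_s: 12.67
ee_pos: [0.5247, -0.1945, 0.0127]
eef_rot: [3.14, -0.008, 1.548]
force: [3.6, 29.4, 8.0]
grip_width: 0.0939
```

Force rises to 29 N with no further motion, which means the board is against the rail. I'll hold one row, then check.

Emit:
{"name": "step_arm", "arguments": {"steps": [{"x":-0.0005,"y":0,"z":0,"ax":0,"ay":0,"az":0,"claw":0.094}]}}

```text
time_s: 12.75
ee_pos: [0.5249, -0.1941, 0.0126]
eef_rot: [3.14, -0.009, 1.549]
force: [0.2, 2.6, 1.3]
grip_width: 0.0943
```

```bash
python3 go.py 0.5235 -0.196 0.012 88.6; python3 board.py f
```

```text
t 12.75 pos [ 0.5249 -0.1941  0.0126] rpy [179.9   -0.54  88.73] F [0.2 2.6 1.3] w 0.0943 q [-0.42  0.55  1.65  0.01  0.94 -0.41]
tool shift mm [-2.  -1.3  0.6]
turn deg [ 0.1  -0.54  0.13]
board ctr [ 0.5962 -0.2485] size [0.0836 0.0837] yaw -1.05
-y end x_r [0.0336 0.1173] y [0.1023 0.1027]  +y end x_r [0.0331 0.1169] y [0.1859 0.1863]
far edge x_r at y=.15,.3: [0.1115 0.065 ] rel yaw 17.73 7
```

The board's +y end reads y_r ≈ 0.186 (0.187 expected). Now I'll retreat.

Emit:
{"name": "step_arm", "arguments": {"steps": [{"x":0.008,"y":0,"z":0,"ax":0,"ay":0,"az":0,"claw":0.094},{"x":0.025,"y":0,"z":-0.002,"ax":0,"ay":0,"az":0,"claw":0.094},{"x":0.04,"y":0,"z":-0.005,"ax":0,"ay":0,"az":0,"claw":0.094},{"x":0.04,"y":0,"z":-0.03,"ax":0,"ay":0,"az":0,"claw":0.094},{"x":0.04,"y":0,"z":-0.04,"ax":0,"ay":0,"az":0,"claw":0.094}]}}

```text
time_s: 13.22
ee_pos: [0.5248, -0.0572, 0.0724]
eef_rot: [-3.134, -0.007, 1.542]
force: [0.7, 0.5, 0.3]
grip_width: 0.0942
```

Emit:
{"name": "step_arm", "arguments": {"steps": [{"x":0.03,"y":0,"z":-0.04,"ax":0,"ay":0,"az":0,"claw":0.094},{"x":0.02,"y":0,"z":-0.04,"ax":0,"ay":0,"az":0,"claw":0.094},{"x":0.02,"y":0,"z":-0.02,"ax":0,"ay":0,"az":0,"claw":0.094},{"x":0,"y":0,"z":0,"ax":0,"ay":0,"az":0,"claw":0.094}]}}

```text
time_s: 13.55
ee_pos: [0.5274, 0.0129, 0.1708]
eef_rot: [-3.139, -0.005, 1.547]
force: [0.1, -0.9, -0.0]
grip_width: 0.0942
```

```bash
python3 go.py - - - ; python3 board.py g
python3 - <<'E'
from h import *
im,d=vision.camera('scene'); cv2.imwrite('pics/s9.png',im[150:330,200:440,::-1].repeat(3,0).repeat(3,1))
c=cam('scene'); print(ctrl.get_obs()['force'])
E
```

```text
t 13.55 pos [0.5274 0.0129 0.1708] rpy [-179.87   -0.27   88.66] F [ 0.1 -0.9 -0. ] w 0.0942 q [-0.05  0.28  1.63  0.    1.23 -0.03]
tool shift mm [0. 0. 0.]
board ctr [ 0.5224 -0.247 ] size [0.0836 0.2315] yaw -1.17
-y end x_r [-0.1141  0.1173] y [0.1019 0.1027]  +y end x_r [-0.1144  0.117 ] y [0.1855 0.1863]
far edge x_r at y=.15,.3: [0.1171 0.1162] rel yaw 0.32 13
near edge x_r at y=.15,.3: [-0.1142 -0.1152] rel yaw 0.39 13
[ 0.04657593 -1.34937879 -0.72472058]
```

View pics/top_g.png

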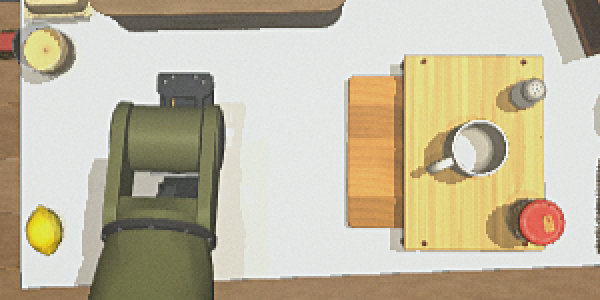

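View pics/s9.png

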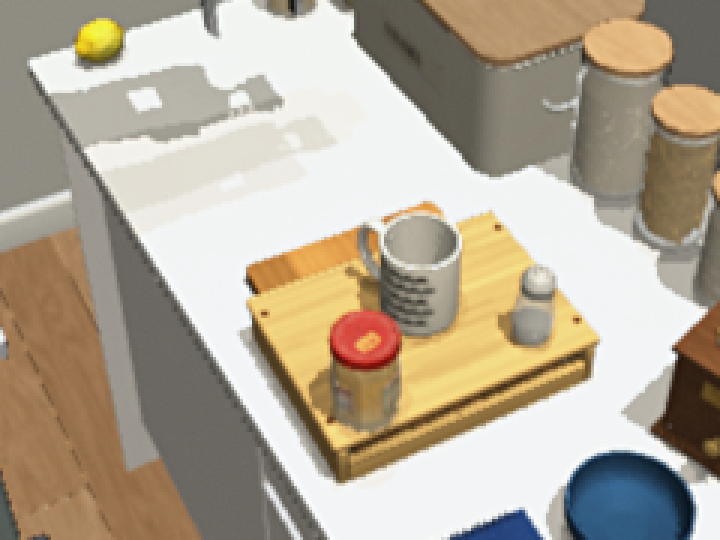

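The mug stands upright near the riser's centre, at (480,147) in the top crop. The board is in the slot, its outer end is at y_r ≈ 0.187 once the half-pixel contour loss is added back, and the bystanders have not moved. I'll hand in.

```bash
python3 -c "
from station import ticket
print(ticket.hand_in())"
```

```text
the job is handed in; nothing more can be done
None
```

The job is done and handed in at about 13.7 s of the 67 s allowed; no verdict was reported.

- **Mug:** I gripped it round the body, lifted it off the board and set it upright near the centre of the riser top, then released it. The last top and scene pictures show it standing there, clear of the honey jar and salt shaker.
- **Board:** I then pushed its +y end with the open fingers, steering it to the middle of the slot, until it stopped. The force rose from 5 N to 29 N with no further movement.
- **Last checks:**
  - The board's outer end measured 186 mm in the riser's frame; fully home is 187 mm, and a contour pixel is about 3 mm.
  - It sits about 1–2 mm off the slot's centre, turned less than 0.5°.
  - The other objects look unmoved, and the arm is clear of everything.

No check failed. The tool drifted a few millimetres above the mug on the first descent; I corrected it before gripping. Some edge fits near the end were unreliable because the arm hid part of the board, and the final unobstructed picture replaced them.

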